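# Lock the levelling jack of a drying oven

### The arm

A 6-joint arm with a two-finger parallel gripper is mounted at the origin on the work surface. World frame = base frame: x ahead of the robot, y to its left, z up, the work surface at z = 0. Lengths are in m, angles in degrees, forces in N, time in s.
With the tool pointing down it reaches from about 0.4 to 0.825 m from the base axis. Payload 7 kg.
Tool frame: the origin (TCP) lies at the very end of the fingers, on their centre line; the grasp point (between the pads) lies 19 mm behind it; x points along the fingers, y is the direction in which the jaws open and shut, and the axes are right-handed (so a half turn about x gives the same grasp; the last joint's range is limited). The gripper opens to 88 mm and grips with 3 to 60 N. Pads are 19 mm wide; open, the fingers measure 130 mm over their backs; the gripper's body (78 mm by 193 mm) begins 47 mm behind the grasp point.
Start: joints at [-52.936, 20.546, 0.682, 0, -70.136, -16.507], TCP at [0.237, -0.632, 0.227] pointing down, gripper open.
Joint ranges: [-176.03, 176.03], [-82.01, 121.73], [-58.28, 71.71], [-173.87, 95.51], [-174.79, -0.11], [-173.66, 173.66]. Speed limits (degrees/s): [136.94, 136.94, 172.46, 180, 180, 180].

### API

Orientations are given as [roll, pitch, yaw] about the fixed x, y, z axes, in that order (R = Rz(yaw) Ry(pitch) Rx(roll)).
In Python, from plant import monitor, eyes, ticket gives the robot as it stands. The module is installed in compiled form; this text tells all that it offers.
- The arm moves only by the shell command python3 -m crank 'ROWS'. ROWS is JSON, a list of rows, each an object with "linear": the shift along the world's x, y, z in units of 60 mm (1.0 is 60 mm), a list of three; "rot": the turn, a rotation vector about the world's x, y, z in units of 5 degrees (1.0 is 5 degrees), a list of three; "hand": the opening, from 0 (shut) to 1 (fully open). In form: [{"linear": [tx, ty, tz], "rot": [ax, ay, az], "hand": hand}, ...]. A call has 1 to 20 rows; each row shifts and turns the pose as measured when the row begins; what a row does not reach is not made up. A row lasts 1/8 s, in which the tool goes at most 62.5 mm and 10.7 degrees, less where a joint would pass 70% of its speed; a pose out of reach is approached as far as the arm can. A call is refused whole if a number of a shift passes 1 or a number of a turn 1, either way. A call with a gripper value outside its range is refused whole. The fingers move at their own pace and stop on an object; the grip force is fixed at half the most. Time passes only in rows, so rows that do not move let the fingers close. It gives the time, the measured TCP pose, the force and the opening at its end, in the units of the state.
- monitor.get_obs(): the state, without advancing time (a new reading comes with each control period).
- eyes.snapshot(name): name is "scene" or "top"; returns a dict with "image" (480x640x3 uint8, red, green, blue), "depth" (480x640 float32, m along the optical axis (not along the pixel's ray), 0 where there is no reading), "K" (3x3 intrinsics, pixels), "camera_from_world" (4x4, takes a point from world to camera coordinates). Camera axes: x right, y up, looking along -z (the intrinsics and any distortion apply to the point x, -y, -z); pixel columns grow to the right and rows downward; lengths in m; the calibration is good to about 2 mm. A picture is of the moment at which its call begins.
- ticket.close_job(): hands the job in, once; it reports no verdict.
The state is a dict: "clock": time; "joint_pos": joint angles; "qvel": joint speeds; "tau": joint torques, N m; "tool_pos": TCP position; "orientation": TCP orientation; "force": force on the tool from outside, world axes, zero at the start; "moment": the same for the moment, N m; "opening": finger opening in m.
Only numpy, scipy, OpenCV 4.12 (cv2) and the standard library are available. Lean on these libraries where they do the work, as an engineer would, in place of code of your own. Each camera call takes 0.05 s, during which the arm holds its last target.

### The job

The screw of the oven's levelling jack is set to height and must not turn while you lock it. Put the big key with the oblong hub fully down over the flat tongue on top of the screw, one of its arms beside the upright stop post so that the post keeps it from turning clockwise, and let go of it; then swing the locknut's lever clockwise (seen from above) until the nut is tight. Leave the key standing on the screw.

Things in the scene. Friction and masses are not known exactly. Their poses are not given: they have to be found in the camera images.
- key_grip (a point): Loose dark steel key, 0.35 kg: box hub 64 (x) x 32 (y) x 46 mm tall, an arm 20 mm wide out of each end, 160 mm over all along x; same after a half turn. Blind slot in the underside 48 (x) x 16 (y) x 27 mm deep. Point: hub axis, 30 mm above the underside, z up; grasp across the 32 mm. Two keys that do not fit lie by it: one with a round hub, one with a smaller hub (40 x 22 mm).
- spindle_top (a point): Jack's upright steel screw. Point: on its axis, on its round shoulder (48 mm wide), 50 mm above the bench, z up. A flat tongue rises 24 mm from the shoulder: 40 mm along x, 10 mm along y (top 6 mm: 36 x 6). Fully down, the key's underside rests on the shoulder, its grip point 30 mm above this point, its x along the tongue. The jack's green base is 200 x 130 x 12 mm.
- stop_post (a point): Pointed top, 92 mm above the bench, of the upright 14 mm steel pin fixed on the jack's base; at the start 66 mm along +x and 23 mm along -y of spindle_top. A key put on along the tongue has an arm (58 to 74 mm above the bench) 6 mm beside it, on its +y side; the pin stops that arm after a few degrees of clockwise turning.
- spindle_screw (a joint): Turn of the screw, rad, 0 at the start, growing clockwise seen from above. It turns easily (0.12 N m): unless the key holds it, it goes round with the nut. Play in key and post lets it turn by up to about 20 degrees, which is allowed; more than 25 degrees is not.
- lock_nut (a joint): Turn of the locknut relative to the screw, rad, growing clockwise seen from above: 0 to 0.45 at the start; dead stop, tight, at 1.40. Steady drag of 0.36 N m, that is 3 N at the knob; it stays where it is left. As the screw gives a little, the lever swings up to 0.35 rad further than this joint.
- lever_knob (a point): Upright black knob (22 mm diameter, 50 to 95 mm above the bench) on the end of the locknut's lever (12 mm rod 31 mm above the bench), 120 mm from the screw's axis, on the side away from the stop post (+y of the screw); it swings level about that axis from the -x to the +x side. Point: the knob's axis, 75 mm above the bench, to grasp or push.

How it is judged:
By the outcome, as a careful person would: the job done as asked, in the order asked, and still so for the second after the job is handed in, with the robot touching nothing.
It also fails if it takes over 64 s, if anything falls off the work surface, if the arm or the gripper's body presses on something with over 40 N, if the wrist force passes 120 N, or if a joint passes its speed limit or range.

## Working session

There is one attempt and no reset: what is moved stays moved. The work goes in short steps, Python scripts to look and compute and a shell command to move; the robot and the scene stay as the last step left them, time stands still between calls to the robot, and variables do not carry over. Pictures are saved under pics/ and viewed, and the job is handed in when it is done.

```bash
mkdir -p pics; cat > h.py <<'E'
import numpy as np,cv2
from plant import monitor,eyes,ticket
def snap(n,tag):
    s=eyes.snapshot(n); cv2.imwrite(f'pics/{tag}.png',s['image'][:,:,::-1]); np.savez(f'pics/{tag}.npz',**s); return s
def load(tag): return dict(np.load(f'pics/{tag}.npz'))
def ray(s,u,v):
    K=s['K'];T=s['camera_from_world']
    d=np.array([(u-K[0,2])/K[0,0],-(v-K[1,2])/K[1,1],-1.]);R=T[:3,:3]
    return -R.T@T[:3,3],R.T@d
def atz(s,u,v,z):
    o,d=ray(s,u,v);return o+d*(z-o[2])/d[2]
def dep(s,u,v):
    o,d=ray(s,u,v);return o+d*s['depth'][int(round(v)),int(round(u))]
def proj(s,p):
    T=s['camera_from_world'];c=T[:3,:3]@p+T[:3,3];K=s['K']
    return K[0,0]*c[0]/-c[2]+K[0,2],K[1,1]*-c[1]/-c[2]+K[1,2]
def crop(tag,u0,v0,u1,v1,f,out):
    im=cv2.imread(f'pics/{tag}.png')[v0:v1,u0:u1]; cv2.imwrite(f'pics/{out}.png',cv2.resize(im,None,fx=f,fy=f,interpolation=cv2.INTER_CUBIC))
def two(s1,p1,s2,p2):
    o1,d1=ray(s1,*p1);o2,d2=ray(s2,*p2);A=np.stack([d1,-d2],1);t=np.linalg.lstsq(A,o2-o1,rcond=None)[0]
    a=o1+d1*t[0];b=o2+d2*t[1];return (a+b)/2,np.linalg.norm(a-b)
E
python3 - <<'E'
from h import *
print(monitor.get_obs())
for n in('scene','top'):
    s=snap(n,n+'0');print(n,s['K'].tolist(),np.round(s['camera_from_world'],3).tolist())
E
```

```text
{'clock': 0.0, 'joint_pos': array([-5.29348695e+01,  2.05919319e+01,  6.32860954e-01, -2.00023802e-02,
       -7.01348133e+01, -1.65075316e+01]), 'qvel': array([ 0.03476316,  0.06199463,  0.00941282,  0.08909337,  0.03441142,
       -0.00566331]), 'tau': array([ 1.86380654e-03, -5.82712054e+01,  2.93066454e+01,  6.99733034e+00,
        7.14212714e-03, -2.26420320e-04]), 'tool_pos': array([ 0.2368333 , -0.63156298,  0.22561051]), 'orientation': array([ 95.18357482,  89.90425062, 115.73436128]), 'force': array([ 0.56737757,  0.3522365 , -0.37193793]), 'moment': array([-0.01359328, -0.00400301, -0.03109359]), 'opening': 0.08738826690313913}
scene [[451.8826787628101, 0.0, 317.099688273465], [0.0, 451.8826787628101, 243.54977552771555], [0.0, 0.0, 1.0]] [[-0.31, 0.951, 0.025, 0.226], [-0.523, -0.192, 0.831, 0.217], [0.794, 0.244, 0.556, -1.282], [0.0, 0.0, 0.0, 1.0]]
top [[535.8941696894232, 0.0, 320.04374599514694], [0.0, 535.8941696894232, 229.24631993566737], [0.0, 0.0, 1.0]] [[-0.017, -1.0, -0.011, -0.054], [0.987, -0.018, 0.157, -0.556], [-0.157, -0.008, 0.988, -0.862], [0.0, 0.0, 0.0, 1.0]]
```

View pics/scene0.png

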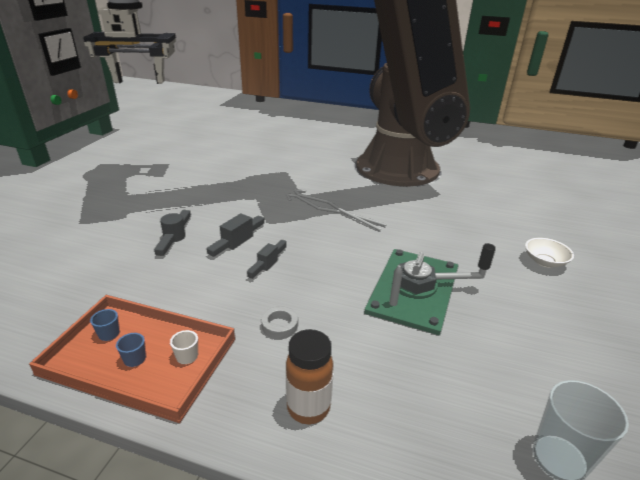

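View pics/top0.png

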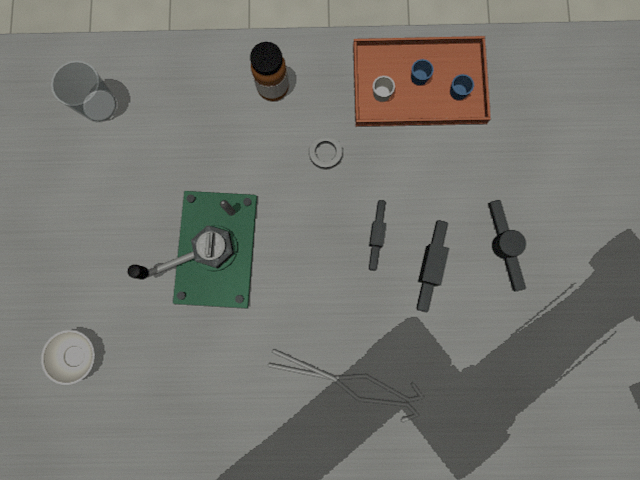

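The big key with the box hub is at about (236,232) in the scene view and (433,265) in the top view. In the top view the screw is at (213,245), the post at (227,206) and the knob at (138,271). I'll enlarge those areas.

```bash
python3 - <<'E'
from h import *
crop('top0',400,210,470,320,5,'tk');crop('top0',120,180,270,310,5,'tj')
crop('scene0',200,200,300,280,7,'sk');crop('scene0',360,230,500,330,5,'sj')
s=load('top0')
for p in [(433,255),(436,262),(440,230),(425,300),(460,320),(211,245),(229,207),(138,271),(190,230)]: print(p,np.round(dep(s,*p),4))
E
```

```text
(433, 255) [ 0.5071 -0.2509  0.0467]
(436, 262) [ 0.4954 -0.2554  0.0463]
(440, 230) [ 0.5529 -0.2702  0.0215]
(425, 300) [ 0.4336 -0.2392  0.0187]
(460, 320) [ 0.3989 -0.3023 -0.0047]
(211, 245) [0.5282 0.1161 0.0649]
(229, 207) [0.5903 0.0862 0.0699]
(138, 271) [0.4849 0.2242 0.096 ]
(190, 230) [0.5622 0.1645 0.0131]
```

View pics/tk.png

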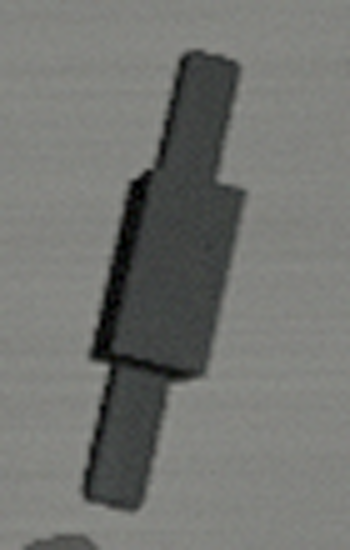

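View pics/tj.png

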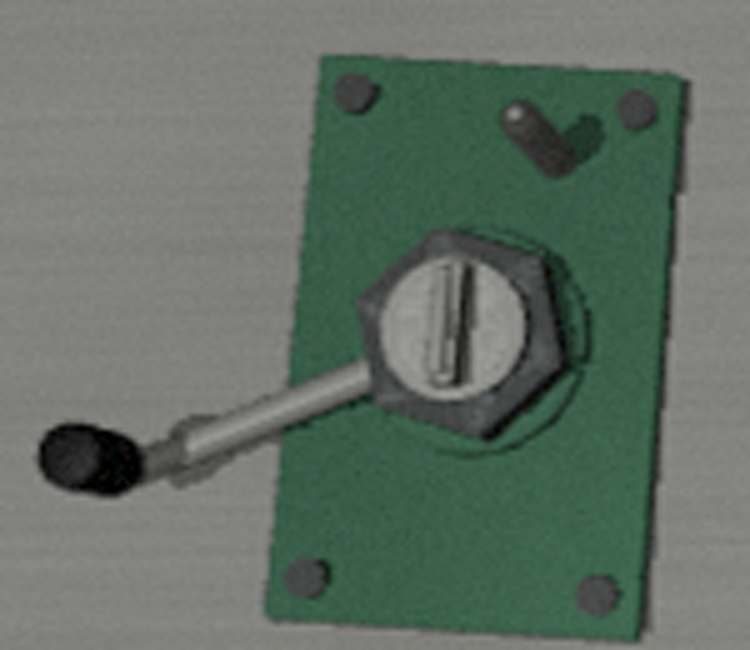

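View pics/sk.png

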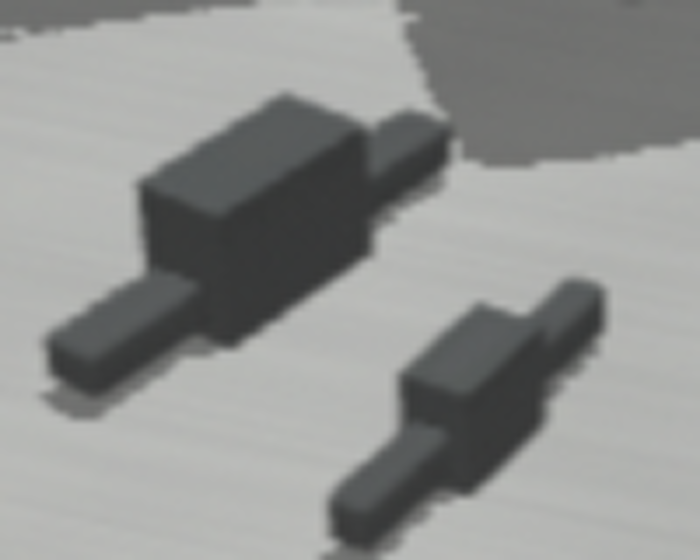

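View pics/sj.png

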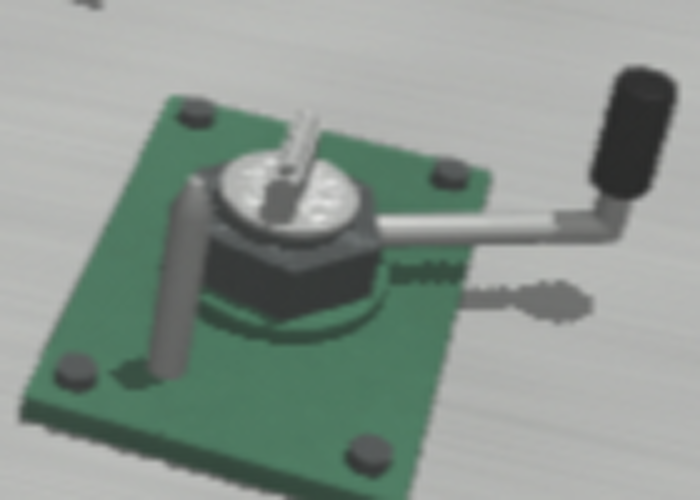

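```bash
python3 - <<'E'
from h import *
crop('top0',188,222,242,272,12,'tt');crop('scene0',396,246,446,300,11,'st')
t=load('top0');s=load('scene0')
T=lambda u,v:(400+u/5-.4,210+v/5-.4); S=lambda u,v:(200+u/7-.43,200+v/7-.43)
tc=[(155,172),(245,188),(205,375),(115,357)]; sc=[(220,213),(143,183),(287,95),(368,130)]
P=[]
for a,b in zip(tc,sc):
    p,e=two(t,T(*a),s,S(*b));P.append(p);print(np.round(p,4),round(e,4))
P=np.array(P);print('key',P.mean(0),[np.linalg.norm(P[i]-P[i-1]) for i in range(4)])
d=P[0]+P[1]-P[2]-P[3];print('yaw',np.degrees(np.arctan2(d[1],d[0])))
e1=atz(t,*T(210,55),.02);e2=atz(t,*T(113,508),.02);d=e1-e2;print('arms',(e1+e2)/2,np.linalg.norm(d),np.degrees(np.arctan2(d[1],d[0])))
TJ=lambda u,v:(120+u/5-.4,180+v/5-.4); SJ=lambda u,v:(360+u/5-.4,230+v/5-.4)
print('post',two(t,TJ(516,110),s,SJ(197,182)));print('knobtop',two(t,TJ(70,455),s,SJ(646,84)))
print('post92',atz(t,*TJ(516,110),.092),'shoulder',atz(t,*TJ(453,328),.05), atz(s,*SJ(290,193),.05))
E
```

```text
[ 0.5258 -0.2481  0.0446] 0.0004
[ 0.5195 -0.2769  0.045 ] 0.0022
[ 0.4577 -0.261   0.0439] 0.0013
[ 0.4642 -0.2317  0.0413] 0.0019
key [ 0.49180066 -0.25440947  0.04372409] [np.float64(0.06386865263735021), np.float64(0.029498998079876375), np.float64(0.06380868127838353), np.float64(0.03013576694952612)]
yaw -14.673565321333118
arms [ 0.49224986 -0.25379368  0.02      ] 0.1598853657440684 -14.779437607539425
post (array([0.59508574, 0.09336316, 0.09052534]), np.float64(0.0014716377577408185))
knobtop (array([0.48594408, 0.23281866, 0.09204654]), np.float64(0.0005091990448836894))
post92 [0.59487711 0.09234273 0.092     ] shoulder [0.52986466 0.12066809 0.05      ] [0.53369501 0.12211151 0.05      ]
```

View pics/tt.png

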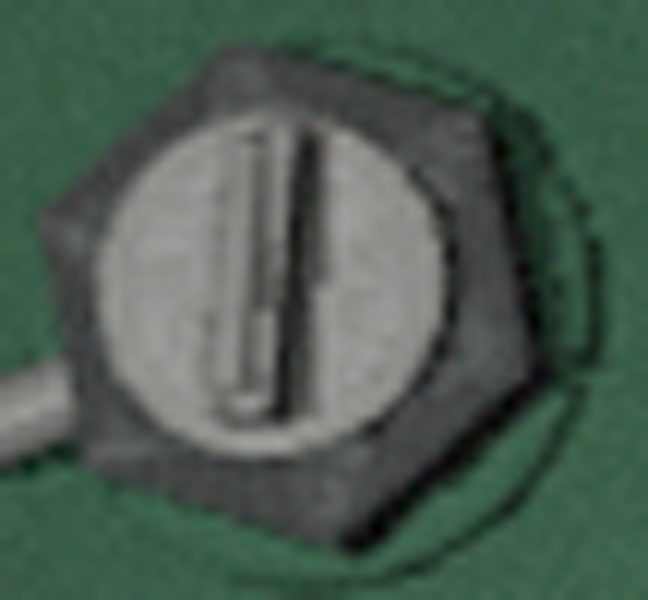

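View pics/st.png

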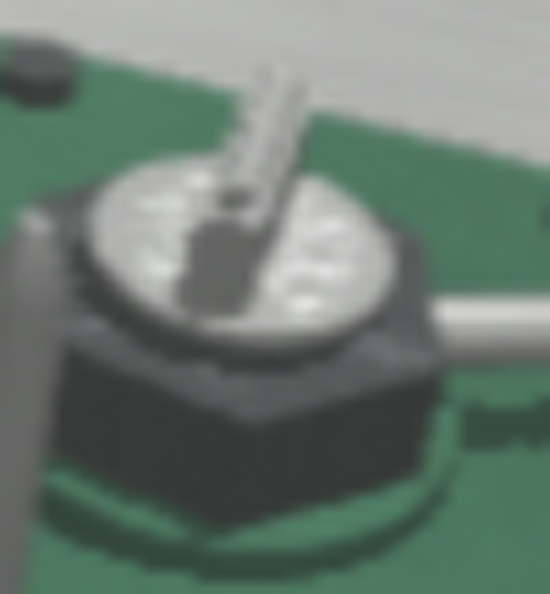

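```bash
python3 - <<'E'
from h import *
t=load('top0');s=load('scene0')
TT=lambda u,v:(188+u/12-.46,222+v/12-.46); ST=lambda u,v:(396+u/11-.45,246+v/11-.45);TJ=lambda u,v:(120+u/5-.4,180+v/5-.4)
def yaw(a,b): d=a-b; return np.round(a,4),np.round(b,4),np.linalg.norm(d[:2]),np.degrees(np.arctan2(d[1],d[0]))
print('tongue top T',yaw(atz(t,*TT(259,130),.074),atz(t,*TT(246,402),.074)))
print('tongue top S',yaw(atz(s,*ST(242,198),.074),atz(s,*ST(280,75),.074)))
print('left edge',yaw(atz(t,*TJ(322,55),.012),atz(t,*TJ(267,618),.012)))
print('right edge',yaw(atz(t,*TJ(686,75),.012),atz(t,*TJ(640,640),.012)))
print('sh',atz(t,*TT(272,285),.05),atz(s,*ST(242,246),.05))
for n,sg in(('top0',t),('scene0',s)):
    # shoulder from depth: points with z 0.045..0.053 near centre
    d=sg['depth'];v,u=np.nonzero(d>0);K=sg['K'];z=d[v,u];c=np.stack([(u-K[0,2])/K[0,0]*z,-(v-K[1,2])/K[1,1]*z,-z],1);T=sg['camera_from_world'];w=(c-T[:3,3])@T[:3,:3]
    r=np.hypot(w[:,0]-.531,w[:,1]-.121);m=(r<.04)&(w[:,2]>.057);q=w[m];print(n,m.sum(),q.mean(0),q[:,2].max());
    e=np.linalg.svd(q[:,:2]-q[:,:2].mean(0))[2][0];print(np.degrees(np.arctan2(e[1],e[0])))
E
```

```text
tongue top T (array([0.5478, 0.1176, 0.074 ]), array([0.5107, 0.1188, 0.074 ]), np.float64(0.03720520374193176), np.float64(-1.8116143534002351))
tongue top S (array([0.5539, 0.1212, 0.074 ]), array([0.518 , 0.1225, 0.074 ]), np.float64(0.03594258685257004), np.float64(-2.10992605826632))
left edge (array([0.6334, 0.1769, 0.012 ]), array([0.4357, 0.1913, 0.012 ]), np.float64(0.19816708140720832), np.float64(-4.1530945922874745))
right edge (array([0.6236, 0.0476, 0.012 ]), array([0.4261, 0.0631, 0.012 ]), np.float64(0.19815311096178193), np.float64(-4.461564129526016))
sh [0.52971272 0.12065458 0.05      ] [0.53287017 0.12191416 0.05      ]
top0 184 [0.52903923 0.11879294 0.06918423] 0.07735787216148017
175.65295127617176
scene0 123 [0.53731275 0.12242856 0.0676735 ] 0.07434261482278745
-6.97055206368281
```

```bash
cat >> h.py <<'E'
from scipy.spatial.transform import Rotation as Ro
def st():
    o=monitor.get_obs();R=Ro.from_euler('xyz',o['orientation'],degrees=True).as_matrix()
    print('t',round(o['clock'],2),'p',np.round(o['tool_pos'],4),'ax',np.round(R[:,0],3),'jawyaw',round(np.degrees(np.arctan2(R[1,1],R[0,1])),2),'F',np.round(o['force'],1),'M',np.round(o['moment'],2),'op',round(o['opening'],4),'j',np.round(o['joint_pos'],1))
    return o,R
E
python3 -c "
from h import *
st()"
```

```text
t 0.1 p [ 0.2368 -0.6316  0.2257] ax [-0.001  0.001 -1.   ] jawyaw 110.55 F [-0.3  0.2 -0.1] M [-0.01  0.   -0.04] op 0.0876 j [-52.9  20.6   0.6  -0.  -70.1 -16.5]
```

```bash
python3 -m crank '[{"linear":[0.35,0.52,-0.05],"rot":[0,0,-0.58],"hand":0.7},{"linear":[0.35,0.52,-0.05],"rot":[0,0,-0.58],"hand":0.7},{"linear":[0.35,0.52,-0.05],"rot":[0,0,-0.58],"hand":0.7},{"linear":[0.35,0.52,-0.05],"rot":[0,0,-0.58],"hand":0.7},{"linear":[0.35,0.52,-0.05],"rot":[0,0,-0.58],"hand":0.7},{"linear":[0.35,0.52,-0.05],"rot":[0,0,-0.58],"hand":0.7},{"linear":[0.35,0.52,-0.05],"rot":[0,0,-0.58],"hand":0.7},{"linear":[0.35,0.52,-0.05],"rot":[0,0,-0.58],"hand":0.7},{"linear":[0.35,0.52,-0.05],"rot":[0,0,-0.58],"hand":0.7},{"linear":[0.35,0.52,-0.05],"rot":[0,0,-0.58],"hand":0.7},{"linear":[0.35,0.52,-0.05],"rot":[0,0,-0.58],"hand":0.7},{"linear":[0.35,0.52,-0.05],"rot":[0,0,-0.58],"hand":0.7},{"linear":[0,0,0],"rot":[0,0,0],"hand":0.7}]'; python3 -c "
from h import *
st()"
```

```text
clock: 1.72
tool_pos: [0.4925, -0.2429, 0.183]
orientation: [129.9, 89.4, 114.4]
force: [0.4, -0.2, -0.6]
opening: 0.0614
t 1.73 p [ 0.4925 -0.2429  0.183 ] ax [-0.004  0.009 -1.   ] jawyaw 74.44 F [ 0.4 -0.2 -0.6] M [-0.12  0.01 -0.04] op 0.0614 j [ -6.2  10.9 -18.3  -0.6 -61.  -99.1]
```

```bash
python3 -m crank '[{"linear":[0,-0.19,-0.5],"rot":[-0.1,-0.05,0.15],"hand":0.7},{"linear":[0,0,-0.5],"rot":[0,0,0],"hand":0.7},{"linear":[0,0,-0.5],"rot":[0,0,0],"hand":0.7},{"linear":[0,0,-0.2],"rot":[0,0,0],"hand":0.7},{"linear":[0,0,0],"rot":[0,0,0],"hand":0.7}]'; python3 -c "
from h import *
st();snap('top','t1');snap('scene','s1');crop('t1',370,180,500,340,4,'t1c');crop('s1',180,150,320,290,4,'s1c')"
```

```text
clock: 2.35
tool_pos: [0.4914, -0.256, 0.0789]
orientation: [-30.3, 90.0, -45.0]
force: [0.1, 0.4, 1.1]
opening: 0.0615
t 2.35 p [ 0.4914 -0.256   0.0789] ax [ 0.001 -0.001 -1.   ] jawyaw 75.33 F [0.1 0.4 1.1] M [-0.03  0.01  0.02] op 0.0615 j [ -7.2  17.4 -25.5   0.  -47.  -97.5]
```

View pics/s1c.png

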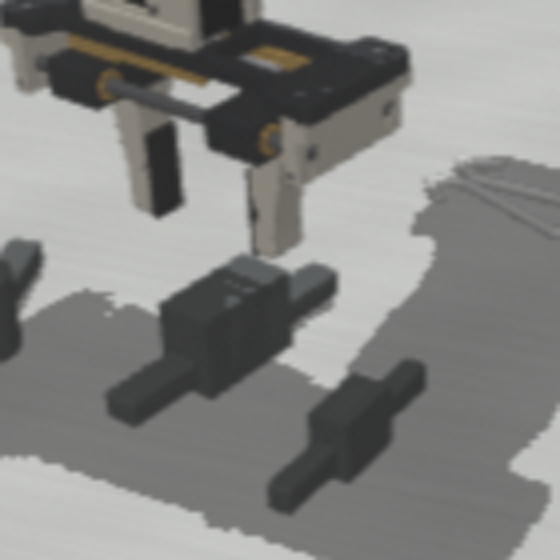

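View pics/t1c.png

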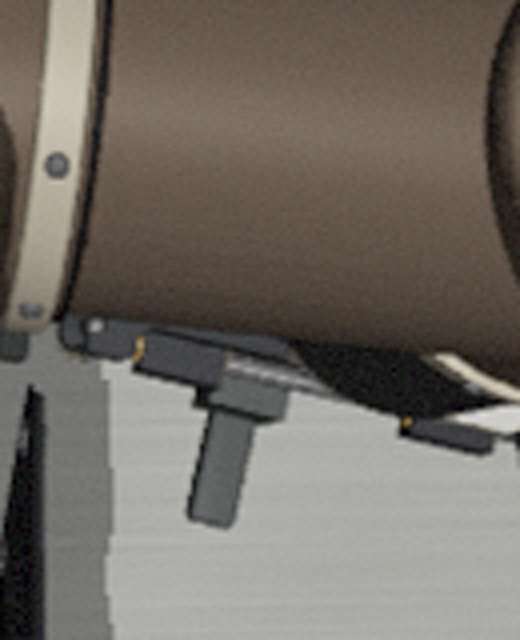

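In the scene view the fingertips are at about (219,202) and (248,212), above the hub. I'll check that the robot and camera frames agree.

```bash
python3 - <<'E'
from h import *
s=load('s1');o,R=st();p=o['tool_pos']
for a in(-.0307-.012,-.0307,0,.0307,.0307+.012):
    u,v=proj(s,p+R[:,1]*a);print(a,round((u-180)*4),round((v-150)*4))
for q in [(.4918,-.2544,.046)]: u,v=proj(s,np.array(q));print((u-180)*4,(v-150)*4)
E
```

```text
t 2.45 p [ 0.4923 -0.256   0.08  ] ax [ 0.003 -0.001 -1.   ] jawyaw 75.34 F [0.1 0.3 0.3] M [-0.   -0.02 -0.04] op 0.0612 j [ -7.2  17.3 -25.5   0.  -47.  -97.5]
-0.0427 151 201
-0.0307 169 207
0 214 224
0.0307 262 241
0.0427 280 248
222.8836763494985 282.2740028835251
```

```bash
python3 -m crank '[{"linear":[0,0.03,-0.3],"rot":[0,0,0],"hand":0.7},{"linear":[0,0,-0.3],"rot":[0,0,0],"hand":0.7},{"linear":[0,0,-0.25],"rot":[0,0,0],"hand":0.7},{"linear":[0,0,-0.15],"rot":[0,0,0],"hand":0.7},{"linear":[0,0,0],"rot":[0,0,0],"hand":0.7}]'; python3 -c "
from h import *
st()"
```

```text
clock: 3.08
tool_pos: [0.4964, -0.2552, 0.0237]
orientation: [0.6, 89.3, -13.9]
force: [0.4, -0.1, 1.3]
opening: 0.0615
t 3.08 p [ 0.4964 -0.2552  0.0237] ax [ 0.012 -0.003 -1.   ] jawyaw 75.41 F [ 0.4 -0.1  1.3] M [-0.05  0.03  0.05] op 0.0615 j [ -7.   21.7 -28.6   0.1 -39.  -97.7]
```

```bash
python3 -m crank '[{"linear":[-0.07,0.01,-0.1],"rot":[0.03,0.14,0],"hand":0.7},{"linear":[-0.01,0,-0.1],"rot":[0,0,0],"hand":0.7},{"linear":[0,0,0],"rot":[0,0,0],"hand":0.7}]'; python3 -c "
from h import *
st()"
```

```text
clock: 3.45
tool_pos: [0.4919, -0.2547, 0.0119]
orientation: [-25.8, 89.9, -40.4]
force: [-0.0, -1.1, 0.0]
opening: 0.0611
t 3.45 p [ 0.4919 -0.2547  0.0119] ax [ 0.001 -0.001 -1.   ] jawyaw 75.41 F [-0.  -1.1  0. ] M [0.   0.02 0.01] op 0.0611 j [ -7.1  22.7 -29.    0.  -38.2 -97.5]
```

```bash
python3 -m crank '[{"linear":[0,0,0],"rot":[0,0,0],"hand":0.3},{"linear":[0,0,0],"rot":[0,0,0],"hand":0.2},{"linear":[0,0,0],"rot":[0,0,0],"hand":0.2},{"linear":[0,0,0],"rot":[0,0,0],"hand":0.2},{"linear":[0,0,0],"rot":[0,0,0],"hand":0.2},{"linear":[0,0,0],"rot":[0,0,0],"hand":0.2}]'; python3 -c "
from h import *
st()"
```

```text
clock: 4.2
tool_pos: [0.4923, -0.2548, 0.0123]
orientation: [-10.9, 89.9, -25.5]
force: [0.2, 0.5, 0.1]
opening: 0.0318
t 4.2 p [ 0.4923 -0.2548  0.0123] ax [ 0.002 -0.001 -1.   ] jawyaw 75.42 F [0.2 0.5 0.1] M [-0.03 -0.04 -0.08] op 0.0318 j [ -7.1  22.7 -29.    0.1 -38.2 -97.5]
```

```bash
python3 -m crank '[{"linear":[0,0,0.2],"rot":[0,0,0],"hand":0},{"linear":[0,0,0.4],"rot":[0,0,0],"hand":0},{"linear":[0,0,0.5],"rot":[0,0,0],"hand":0},{"linear":[0,0,0.5],"rot":[0,0,0],"hand":0},{"linear":[0,0,0.5],"rot":[0,0,0],"hand":0},{"linear":[0,0,0.3],"rot":[0,0,0],"hand":0},{"linear":[0,0,0],"rot":[0,0,0],"hand":0}]'; python3 -c "
from h import *
st();snap('scene','s2');crop('s2',140,90,340,240,4,'s2c')"
```

```text
clock: 5.08
tool_pos: [0.488, -0.2536, 0.1621]
orientation: [170.8, 89.8, 156.1]
force: [-0.4, 0.5, -5.0]
opening: 0.0318
t 5.08 p [ 0.488  -0.2536  0.1621] ax [-0.004  0.002 -1.   ] jawyaw 75.34 F [-0.4  0.5 -5. ] M [-0.09 -0.08  0.04] op 0.0318 j [ -7.1  12.  -20.2  -0.1 -58.  -97.5]
```

View pics/s2c.png

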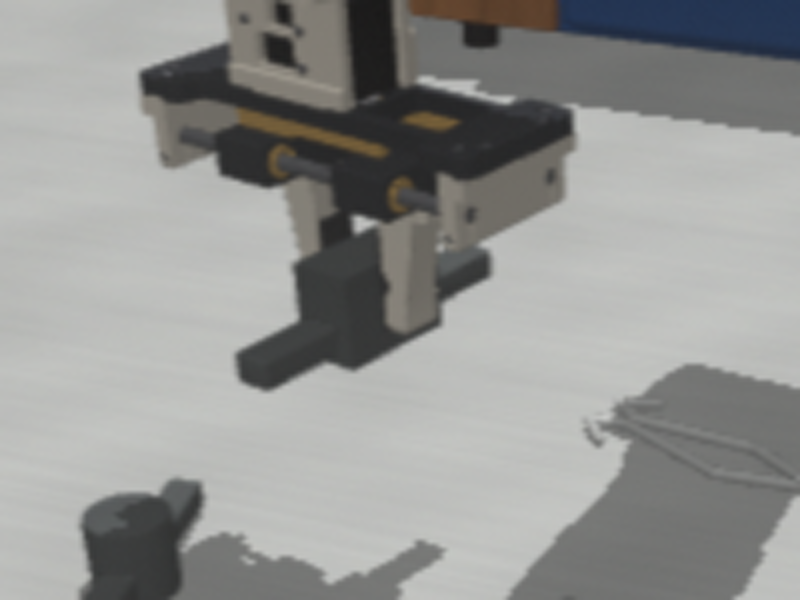

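The key is held level and its slot points down. Next I'll carry it over the jack.

```bash
python3 -m crank '[{"linear":[0.056,0.2,0],"rot":[-0.02,-0.04,0.165],"hand":0},{"linear":[0.056,0.45,0],"rot":[0,0,0.165],"hand":0},{"linear":[0.056,0.5,0],"rot":[0,0,0.165],"hand":0},{"linear":[0.056,0.5,0],"rot":[0,0,0.165],"hand":0},{"linear":[0.056,0.5,0],"rot":[0,0,0.165],"hand":0},{"linear":[0.056,0.5,0],"rot":[0,0,0.165],"hand":0},{"linear":[0.056,0.5,0],"rot":[0,0,0.165],"hand":0},{"linear":[0.056,0.5,0],"rot":[0,0,0.165],"hand":0},{"linear":[0.056,0.5,0],"rot":[0,0,0.165],"hand":0},{"linear":[0.056,0.5,0],"rot":[0,0,0.165],"hand":0},{"linear":[0.056,0.5,0],"rot":[0,0,0.165],"hand":0},{"linear":[0.056,0.4,0],"rot":[0,0,0.165],"hand":0},{"linear":[0.056,0.3,0],"rot":[0,0,0.165],"hand":0},{"linear":[0,0,0],"rot":[0,0,0],"hand":0}]'; python3 -c "
from h import *
st()"
```

```text
clock: 6.88
tool_pos: [0.521, 0.1151, 0.1453]
orientation: [-164.9, 88.5, -168.1]
force: [0.5, -0.1, -3.9]
opening: 0.032
t 6.88 p [0.521  0.1151 0.1453] ax [-0.026 -0.005 -1.   ] jawyaw 86.76 F [ 0.5 -0.1 -3.9] M [-0.09 -0.16 -0.02] op 0.032 j [  33.1   12.2  -22.2   -0.7  -57.  -126. ]
```

```bash
python3 -m crank '[{"linear":[0.17,0.1,0],"rot":[0.06,-0.3,-0.14],"hand":0},{"linear":[0,0,0],"rot":[0,0,0],"hand":0},{"linear":[0,0,0],"rot":[0,0,0],"hand":0}]'; python3 - <<'E'
from h import *
o,R=st();s=snap('scene','s3');t=snap('top','t3');crop('s3',340,130,500,290,5,'s3c');crop('t3',110,150,270,300,5,'t3c')
E
```

```text
clock: 7.25
tool_pos: [0.5312, 0.1201, 0.1446]
orientation: [-43.0, 90.0, -47.1]
force: [-0.0, -0.2, -3.7]
opening: 0.0317
t 7.25 p [0.5312 0.1201 0.1446] ax [ 0.001 -0.001 -1.   ] jawyaw 85.93 F [-0.  -0.2 -3.7] M [-0.02  0.    0.03] op 0.0317 j [ 3.340e+01  1.230e+01 -2.240e+01  1.000e-01 -5.530e+01 -1.275e+02]
```

View pics/s3c.png

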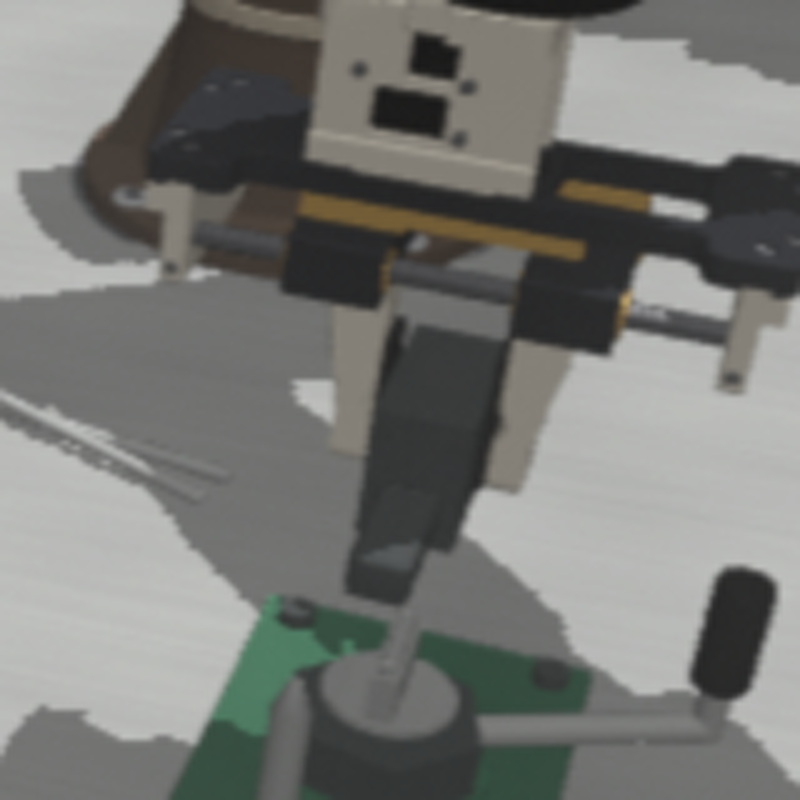

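View pics/t3c.png

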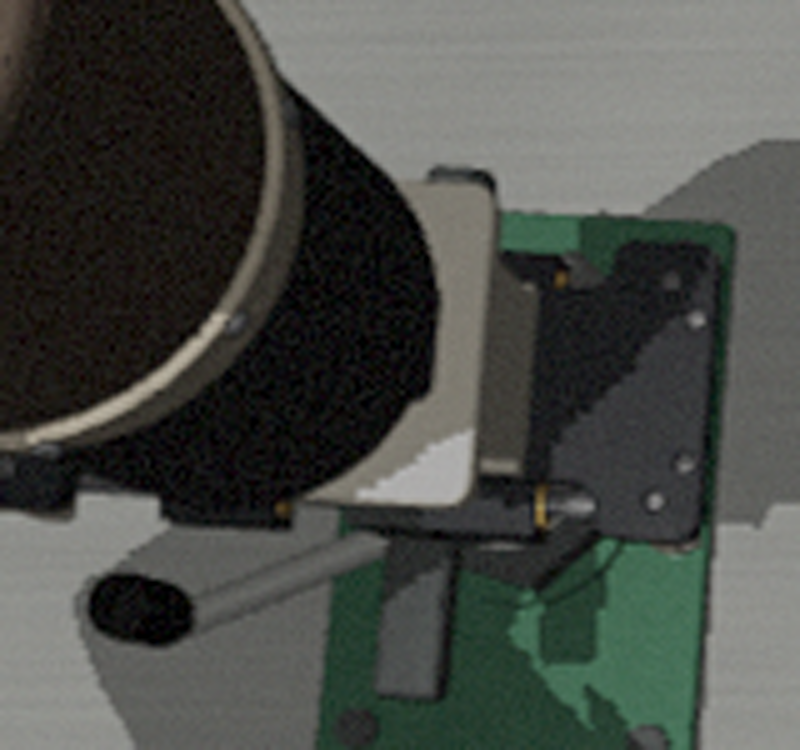

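```bash
python3 - <<'E'
from h import *
s=load('s3');t=load('t3');o,R=st();p=o['tool_pos'];zb=p[2]-.011
a=np.radians(85.93-90);ex=np.array([np.cos(a),np.sin(a),0]);ey=np.array([-ex[1],ex[0],0])
c=np.array([p[0],p[1],0])
for sx in(.08,):
  for sy in(-.01,.01):
    for h in(.008,.024):
      q=c+sx*ex+sy*ey+[0,0,zb+h];u,v=proj(s,q);print('S',sx,sy,h,round((u-340)*5),round((v-130)*5))
for sy in(-.01,.01):
  q=c-.08*ex+sy*ey+[0,0,zb+.024];u,v=proj(t,q);print('T',sy,round((u-110)*5),round((v-150)*5))
for sx,sy,h in((.032,-.016,.046),(.032,.016,.046),(.032,.016,0)):
  q=c+sx*ex+sy*ey+[0,0,zb+h];u,v=proj(s,q);print('hub',sx,sy,h,round((u-340)*5),round((v-130)*5))
# tongue expectation
for sx,sy,h in((.018,0,.074),(-.018,0,.074)):
  q=np.array([.5315,.121,0])+sx*ex+[0,0,h];u,v=proj(s,q);print('tongue S',round((u-340)*5),round((v-130)*5));u,v=proj(t,q);print('tongue T0 px(tt)',round((u-188)*12),round((v-222)*12))
E
```

```text
t 7.35 p [0.5314 0.1202 0.1447] ax [ 0.001 -0.    -1.   ] jawyaw 85.94 F [ 0.7 -0.7 -4.1] M [-0.06 -0.02 -0.04] op 0.0319 j [ 3.340e+01  1.230e+01 -2.240e+01  1.000e-01 -5.530e+01 -1.275e+02]
S 0.08 -0.01 0.008 342 582
S 0.08 -0.01 0.024 349 538
S 0.08 0.01 0.008 407 597
S 0.08 0.01 0.024 415 553
T -0.01 434 699
T 0.01 366 695
hub 0.032 -0.016 0.046 373 399
hub 0.032 0.016 0.046 475 420
hub 0.032 0.016 0 451 544
tongue S 385 660
tongue T0 px(tt) 238 113
tongue S 406 605
tongue T0 px(tt) 215 376
```

```bash
python3 -m crank '[{"linear":[0,0,-0.25],"rot":[0,0,0],"hand":0},{"linear":[0,0,-0.25],"rot":[0,0,0],"hand":0},{"linear":[0,0,-0.25],"rot":[0,0,0],"hand":0},{"linear":[0,0,-0.1],"rot":[0,0,0],"hand":0},{"linear":[0,0,0],"rot":[0,0,0],"hand":0}]'; python3 - <<'E'
from h import *
o,R=st();s=snap('scene','s4');crop('s4',370,190,450,290,7,'s4c')
E
```

```text
clock: 7.98
tool_pos: [0.5305, 0.1192, 0.0889]
orientation: [-126.0, 89.9, -130.1]
force: [0.5, 0.5, -3.8]
opening: 0.0321
t 7.97 p [0.5305 0.1192 0.0889] ax [-0.001 -0.001 -1.   ] jawyaw 85.88 F [ 0.5  0.5 -3.8] M [-0.02 -0.05  0.02] op 0.0321 j [  33.3   15.9  -26.1    0.   -48.1 -127.5]
```

View pics/s4c.png

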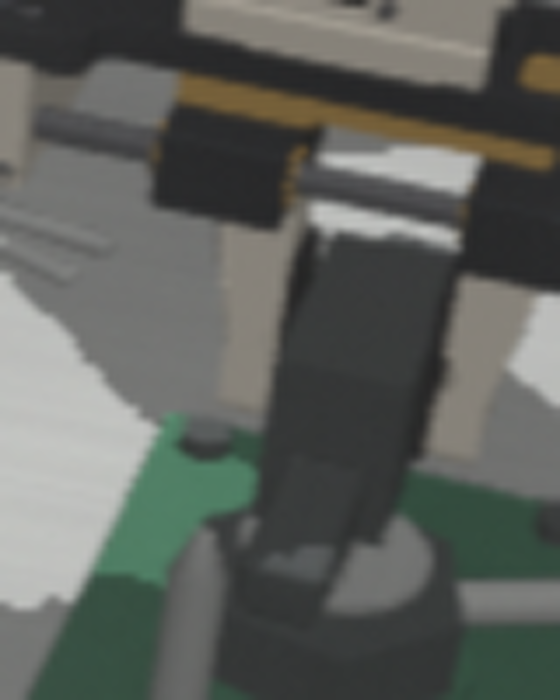

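```bash
python3 -m crank '[{"linear":[0.015,0.015,-0.06],"rot":[0,0,0],"hand":0},{"linear":[0,0,-0.06],"rot":[0,0,0],"hand":0},{"linear":[0,0,-0.06],"rot":[0,0,0],"hand":0},{"linear":[0,0,0],"rot":[0,0,0],"hand":0}]'; python3 -c "
from h import *
st()"
```

```text
clock: 8.52
tool_pos: [0.5324, 0.1208, 0.0789]
orientation: [-2.2, 89.9, -6.3]
force: [-0.5, 1.4, -4.8]
opening: 0.0315
t 8.53 p [0.5324 0.1208 0.0789] ax [ 0.001 -0.    -1.   ] jawyaw 85.9 F [-0.5  1.4 -4.8] M [-0.15  0.06  0.01] op 0.0315 j [ 3.340e+01  1.670e+01 -2.660e+01  1.000e-01 -4.660e+01 -1.275e+02]
```

The underside is now about 6 mm below the tongue's top and there is no upward force, so the key is going on. I'll keep lowering.

```bash
python3 -m crank '[{"linear":[-0.01,0,-0.08],"rot":[0,0,0],"hand":0},{"linear":[0,0,-0.08],"rot":[0,0,0],"hand":0},{"linear":[0,0,-0.08],"rot":[0,0,0],"hand":0},{"linear":[0,0,-0.06],"rot":[0,0,0],"hand":0},{"linear":[0,0,0],"rot":[0,0,0],"hand":0}]'; python3 -c "
from h import *
st()"
```

```text
clock: 9.15
tool_pos: [0.5325, 0.1211, 0.0624]
orientation: [3.7, 89.8, -0.3]
force: [0.1, 0.7, -3.2]
opening: 0.0316
t 9.15 p [0.5325 0.1211 0.0624] ax [ 0.003 -0.    -1.   ] jawyaw 85.97 F [ 0.1  0.7 -3.2] M [-0.07 -0.03  0.  ] op 0.0316 j [ 3.340e+01  1.790e+01 -2.760e+01  1.000e-01 -4.430e+01 -1.276e+02]
```

```bash
python3 -m crank '[{"linear":[-0.01,0,-0.04],"rot":[0,0.03,0],"hand":0},{"linear":[0,0,-0.04],"rot":[0,0,0],"hand":0},{"linear":[0,0,0],"rot":[0,0,0],"hand":0}]'; python3 -c "
from h import *
st();snap('scene','s5');crop('s5',370,190,450,290,7,'s5c')"
```

```text
clock: 9.52
tool_pos: [0.5329, 0.1213, 0.0625]
orientation: [4.5, 89.8, 0.6]
force: [0.4, -0.8, -3.8]
opening: 0.0322
t 9.53 p [0.5329 0.1213 0.0625] ax [ 0.004  0.    -1.   ] jawyaw 86.1 F [ 0.4 -0.8 -3.8] M [-0.02 -0.02  0.  ] op 0.0322 j [  33.5   17.9  -27.6    0.2  -44.3 -127.5]
```

View pics/s5c.png

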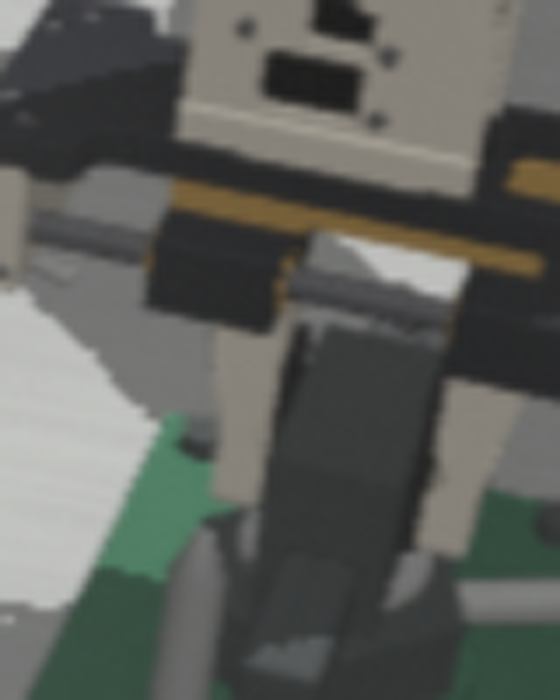

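```bash
python3 -m crank '[{"linear":[0,0,-0.06],"rot":[0,0.03,0],"hand":0},{"linear":[0,0,-0.06],"rot":[0,0,0],"hand":0}]'; python3 -c "
from h import *
st()"
```

```text
clock: 9.82
tool_pos: [0.5342, 0.1212, 0.0609]
orientation: [-8.7, 89.8, -12.4]
force: [-15.9, -1.8, 39.0]
opening: 0.0317
t 9.82 p [0.5342 0.1212 0.0609] ax [ 0.004 -0.001 -1.   ] jawyaw 86.25 F [-15.9  -1.8  39. ] M [-0.53  5.71 -0.08] op 0.0317 j [  33.4   18.2  -27.6    0.2  -44.1 -127.3]
```

It touches the shoulder at the expected height. I'll ease off and release.

```bash
python3 -m crank '[{"linear":[-0.02,0,0.03],"rot":[0,0.04,0],"hand":0},{"linear":[0,0,0],"rot":[0,0,0],"hand":0.5},{"linear":[0,0,0],"rot":[0,0,0],"hand":0.6},{"linear":[0,0,0],"rot":[0,0,0],"hand":0.6},{"linear":[0,0,0],"rot":[0,0,0],"hand":0.6}]'; python3 -c "
from h import *
st();snap('scene','s6');crop('s6',370,190,450,290,7,'s6c')"
```

```text
clock: 10.45
tool_pos: [0.5339, 0.1216, 0.0623]
orientation: [-16.8, 89.9, -20.6]
force: [-1.3, 0.5, -0.1]
opening: 0.0523
t 10.45 p [0.5339 0.1216 0.0623] ax [ 0.002 -0.001 -1.   ] jawyaw 86.27 F [-1.3  0.5 -0.1] M [ 0.   -0.08 -0.01] op 0.0523 j [ 3.340e+01  1.810e+01 -2.740e+01  1.000e-01 -4.450e+01 -1.272e+02]
```

View pics/s6c.png

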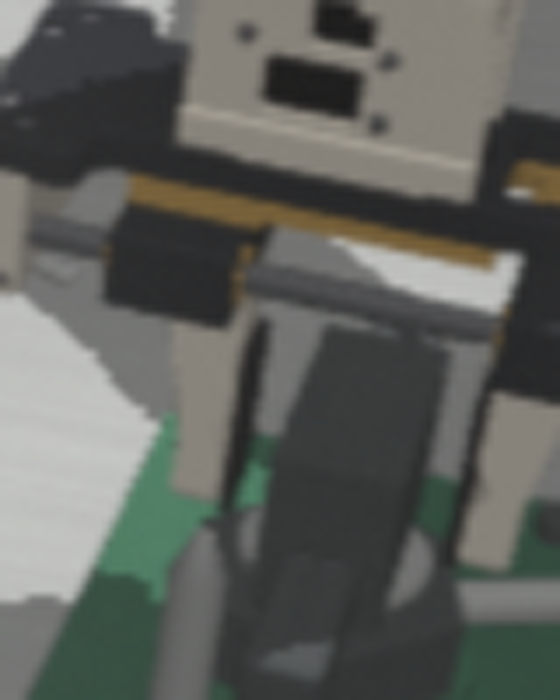

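Released cleanly, and the force reads zero. I'll lift straight up.

```bash
python3 -m crank '[{"linear":[-0.01,0,0.15],"rot":[0,0,0],"hand":0.65},{"linear":[0,0,0.25],"rot":[0,0,0],"hand":0.65},{"linear":[0,0,0.4],"rot":[0,0,0],"hand":0.65},{"linear":[0,0,0.5],"rot":[0,0,0],"hand":0.65},{"linear":[0,0,0.5],"rot":[0,0,0],"hand":0.65},{"linear":[0,0,0.4],"rot":[0,0,0],"hand":0.65},{"linear":[-0.1,0.1,0],"rot":[0,0,0.9],"hand":0.4},{"linear":[-0.1,0.1,0],"rot":[0,0,0.9],"hand":0.4},{"linear":[-0.1,0.1,0],"rot":[0,0,0.9],"hand":0.4},{"linear":[-0.1,0.1,0],"rot":[0,0,0.9],"hand":0.4},{"linear":[-0.1,0.1,0],"rot":[0,0,0.9],"hand":0.4},{"linear":[0,0.1,0],"rot":[0,0,0.9],"hand":0.4},{"linear":[0,0.1,0],"rot":[0,0,0.9],"hand":0.4},{"linear":[0,0.1,0],"rot":[0,0,0.9],"hand":0.4}]'; python3 -c "
from h import *
st();snap('scene','s7');snap('top','t7')"
```

```text
clock: 12.25
tool_pos: [0.5032, 0.1706, 0.2167]
orientation: [14.1, 88.9, 47.6]
force: [-0.1, 0.9, 0.7]
opening: 0.0354
t 12.25 p [0.5032 0.1706 0.2167] ax [ 0.013  0.014 -1.   ] jawyaw 123.46 F [-0.1  0.9  0.7] M [-0.    0.08 -0.01] op 0.0354 j [ 39.8   6.8 -18.9  -0.2 -63.3 -96.3]
```

View pics/s7.png

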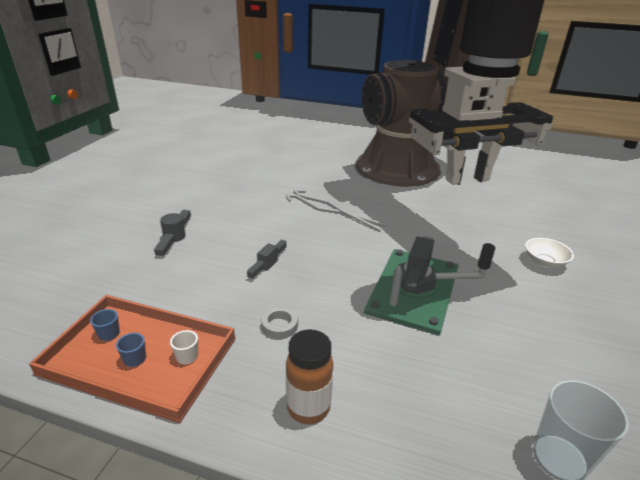

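View pics/t7.png

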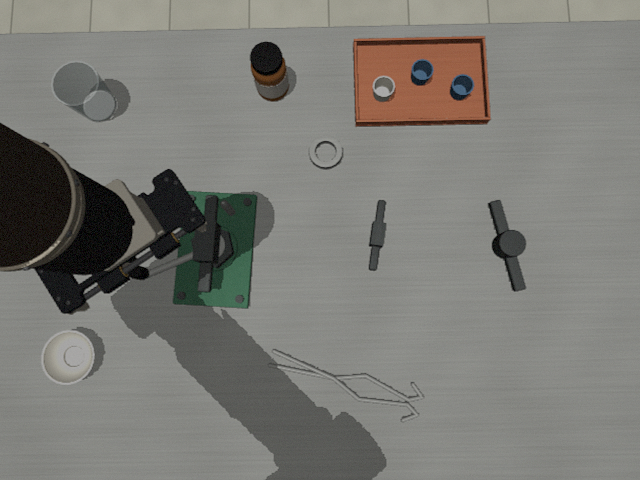

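```bash
python3 -c "
from h import *
crop('s7',360,220,500,330,5,'s7c');crop('t7',170,180,270,310,5,'t7c')
s=load('s7');t=load('t7')
for d,ps in((t,[(207,245),(205,235)]),(s,[(424,244),(420,247)])):
  for p in ps: print(np.round(dep(d,*p),4))
"
```

```text
[0.5244 0.1161 0.0948]
[0.5402 0.1192 0.0964]
[0.5242 0.125  0.0963]
[0.5337 0.1196 0.0948]
```

View pics/s7c.png

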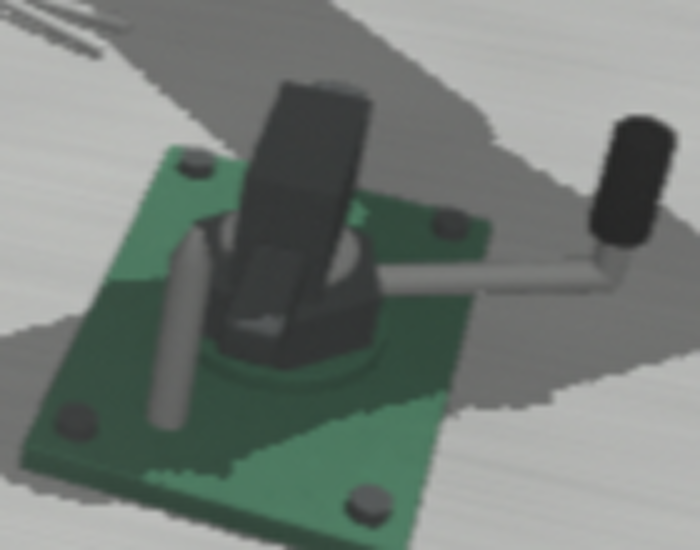

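View pics/t7c.png

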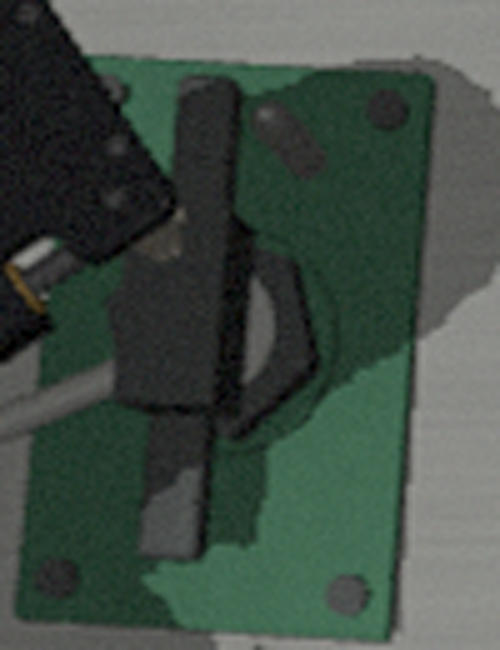

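The key is seated: its hub top is at 95.5 mm against 96 mm expected, and the arm is on the post's +y side. Next I'll straddle the knob.

```bash
python3 -m crank '[{"linear":[-0.02,0.08,0],"rot":[-0.1,0.1,0.95],"hand":0.45},{"linear":[-0.02,0.08,0],"rot":[0,0,0.95],"hand":0.45},{"linear":[-0.02,0.08,0],"rot":[0,0,0.95],"hand":0.45},{"linear":[-0.02,0.08,0],"rot":[0,0,0.95],"hand":0.45},{"linear":[-0.02,0.08,0],"rot":[0,0,0.95],"hand":0.45},{"linear":[-0.02,0.08,0],"rot":[0,0,0.95],"hand":0.45},{"linear":[-0.02,0.08,0],"rot":[0,0,0.95],"hand":0.45},{"linear":[-0.02,0.08,0],"rot":[0,0,0.95],"hand":0.45},{"linear":[-0.02,0.08,0],"rot":[0,0,0.95],"hand":0.45},{"linear":[-0.02,0.08,0],"rot":[0,0,0.95],"hand":0.45},{"linear":[-0.02,0.08,0],"rot":[0,0,0.95],"hand":0.45},{"linear":[-0.02,0.08,0],"rot":[0,0,0.95],"hand":0.45},{"linear":[-0.02,0.08,0],"rot":[0,0,0.95],"hand":0.45},{"linear":[0,0,0],"rot":[0,0,0.95],"hand":0.45},{"linear":[0,0,0],"rot":[0,0,0.95],"hand":0.45},{"linear":[0,0,0],"rot":[0,0,0.95],"hand":0.45},{"linear":[0,0,0],"rot":[0,0,0.3],"hand":0.45}]'; python3 -c "
from h import *
st()"
```

```text
clock: 14.48
tool_pos: [0.4867, 0.2308, 0.2296]
orientation: [-13.2, 89.2, 98.1]
force: [-0.8, -0.2, 0.9]
opening: 0.0392
t 14.47 p [0.4867 0.2308 0.2296] ax [-0.002  0.014 -1.   ] jawyaw -158.75 F [-0.8 -0.2  0.9] M [-0.09  0.12  0.01] op 0.0392 j [ 45.7   7.4 -16.2  -0.7 -65.9 -24.2]
```

```bash
python3 -m crank '[{"linear":[0,0.03,-0.4],"rot":[-0.16,-0.02,0],"hand":0.5},{"linear":[0,0,-0.4],"rot":[0,0,0],"hand":0.5},{"linear":[0,0,-0.4],"rot":[0,0,0],"hand":0.5},{"linear":[0,0,-0.3],"rot":[0,0,0],"hand":0.5},{"linear":[0,0,-0.15],"rot":[0,0,0],"hand":0.5},{"linear":[0,0,0],"rot":[0,0,0],"hand":0.5}]'; python3 -c "
from h import *
st();snap('scene','s8');crop('s8',400,130,560,290,5,'s8c')"
```

```text
clock: 15.22
tool_pos: [0.4874, 0.2322, 0.1312]
orientation: [-76.6, 89.8, 33.9]
force: [0.4, -0.2, -0.0]
opening: 0.044
t 15.22 p [0.4874 0.2322 0.1312] ax [ 0.003  0.002 -1.   ] jawyaw -159.45 F [ 0.4 -0.2 -0. ] M [0.06 0.1  0.02] op 0.044 j [ 46.3  12.6 -24.1   0.1 -53.1 -25.8]
```

View pics/s8c.png

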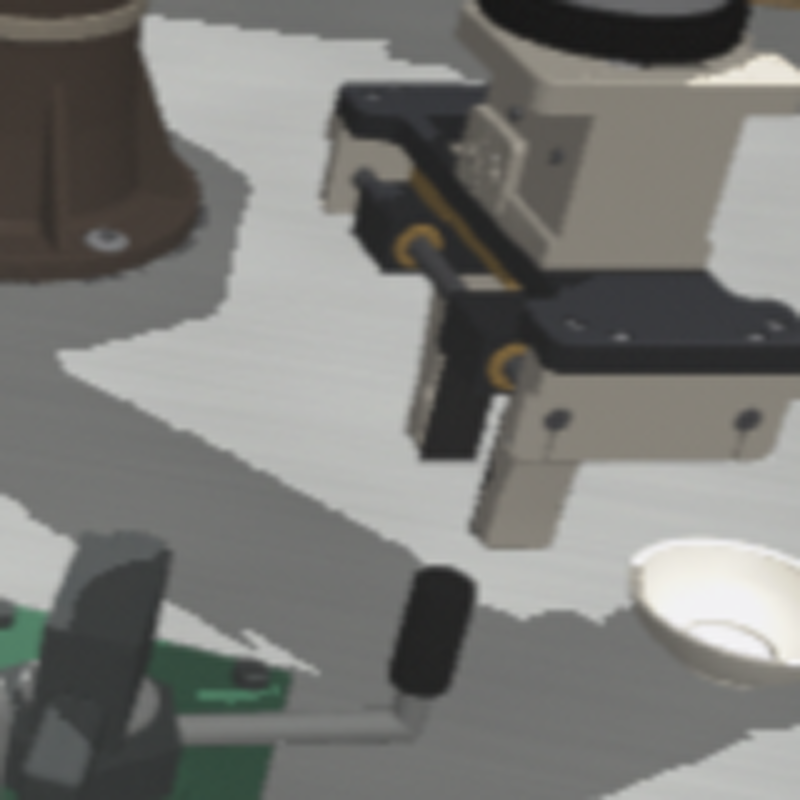

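```bash
python3 -c "
from h import *
s=load('s8');o,R=st();p=o['tool_pos']
f=lambda q:tuple(np.round((np.array(proj(s,np.array(q)))-[400,130])*5))
print('tcp',f(p),'tcp@.095',f([p[0],p[1],.095]),'knob est',f([.486,.233,.095]),'fingers',f(p+R[:,1]*.033),f(p-R[:,1]*.033))
print(atz(s,400+447/5-.4,130+582/5-.4,.095))
"
```

```text
t 15.28 p [0.4877 0.2324 0.1317] ax [ 0.004  0.003 -1.   ] jawyaw -159.43 F [-0.2  0.5 -0.1] M [ 0.04  0.13 -0.02] op 0.0438 j [ 46.3  12.6 -24.1   0.1 -53.1 -25.8]
tcp (np.float64(470.0), np.float64(488.0)) tcp@.095 (np.float64(444.0), np.float64(577.0)) knob est (np.float64(446.0), np.float64(575.0)) fingers (np.float64(435.0), np.float64(438.0)) (np.float64(507.0), np.float64(541.0))
[0.48921271 0.23276593 0.095     ]
```

The fingers straddle the knob. The TCP projected to knob height falls on the knob top at (446,578) in the crop. I'll go down.

```bash
python3 -m crank '[{"linear":[-0.01,0,-0.25],"rot":[-0.03,0.05,0],"hand":0.5},{"linear":[-0.01,0,-0.3],"rot":[0,0,0],"hand":0.5},{"linear":[-0.01,0,-0.3],"rot":[0,0,0],"hand":0.5},{"linear":[-0.01,0,-0.3],"rot":[0,0,0],"hand":0.5},{"linear":[0,0,-0.15],"rot":[0,0,0],"hand":0.5},{"linear":[0,0,0],"rot":[0,0,0],"hand":0.5}]'; python3 -c "
from h import *
st()"
```

```text
clock: 16.02
tool_pos: [0.4861, 0.2334, 0.0515]
orientation: [-56.4, 89.8, 54.1]
force: [-0.2, 0.0, 1.2]
opening: 0.0441
t 16.02 p [0.4861 0.2334 0.0515] ax [ 0.002  0.003 -1.   ] jawyaw -159.51 F [-0.2  0.   1.2] M [0.04 0.15 0.05] op 0.0441 j [ 46.5  18.2 -29.   -0.  -42.5 -25.9]
```

```bash
python3 -m crank '[{"linear":[0,0,0],"rot":[0,0,0],"hand":0.4},{"linear":[0.132,0.048,0.02],"rot":[0,0,-0.8],"hand":0.4},{"linear":[0.135,0.039,0.02],"rot":[0,0,-0.8],"hand":0.4},{"linear":[0.137,0.029,0.02],"rot":[0,0,-0.8],"hand":0.4},{"linear":[0.139,0.019,0.02],"rot":[0,0,-0.8],"hand":0.4},{"linear":[0.14,0.01,0.02],"rot":[0,0,-0.8],"hand":0.4},{"linear":[0.14,0,0.01],"rot":[0,0,-0.8],"hand":0.4}]'; cat > lv.py <<'E'
from h import *
o,R=st();d=o['tool_pos'][:2]-[.531,.121];phi=np.degrees(np.arctan2(d[1],d[0]))
print('phi',phi,'r',np.hypot(*d),'yaw err(want phi+90)',(np.degrees(np.arctan2(R[1,1],R[0,1]))-phi-90+180)%360-180)
a=np.radians(phi);print('Ftan cw',o['force'][:2]@[np.sin(a),-np.cos(a)],'Frad',o['force'][:2]@[np.cos(a),np.sin(a)])
E
python3 lv.py
```

```text
clock: 16.9
tool_pos: [0.5345, 0.2419, 0.061]
orientation: [-21.2, 89.9, 64.5]
force: [-3.4, -0.1, -2.1]
opening: 0.0349
t 16.9 p [0.5345 0.2419 0.061 ] ax [ 0.001  0.002 -1.   ] jawyaw 175.68 F [-3.4 -0.1 -2.1] M [ 0.05  1.21 -0.04] op 0.0349 j [ 43.4  21.3 -22.4  -0.1 -46.2 -47.7]
phi 88.33239263861724 r 0.12095557001216872 yaw err(want phi+90) -2.6526116359346474
Ftan cw -3.3914282868182344 Frad -0.16456955268475978
```

Drag is 3.4 N, as specified. I'll continue the swing.

```bash
python3 -m crank '[{"linear":[0.14,-0.01,-0.01],"rot":[0,0,-0.7],"hand":0.4},{"linear":[0.139,-0.019,0],"rot":[0,0,-0.7],"hand":0.4},{"linear":[0.137,-0.029,0],"rot":[0,0,-0.7],"hand":0.4},{"linear":[0.135,-0.039,0],"rot":[0,0,-0.7],"hand":0.4},{"linear":[0.132,-0.048,0],"rot":[0,0,-0.8],"hand":0.4},{"linear":[0.128,-0.057,0],"rot":[0,0,-0.8],"hand":0.4}]'; python3 lv.py; python3 -c "
from h import *
snap('scene','s9');crop('s9',360,170,520,320,5,'s9c')"
```

```text
clock: 17.65
tool_pos: [0.5805, 0.2305, 0.0616]
orientation: [58.7, 89.7, 121.6]
force: [-2.2, 1.2, -2.6]
opening: 0.0352
t 17.65 p [0.5805 0.2305 0.0616] ax [-0.003  0.005 -1.   ] jawyaw 152.83 F [-2.2  1.2 -2.6] M [0.61 0.98 0.05] op 0.0352 j [ 39.3  24.3 -17.   -0.4 -48.6 -66.2]
phi 65.66894979926126 r 0.12017505228552873 yaw err(want phi+90) -2.840914390552939
Ftan cw -2.495853228122955 Frad 0.18591213194327474
```

View pics/s9c.png

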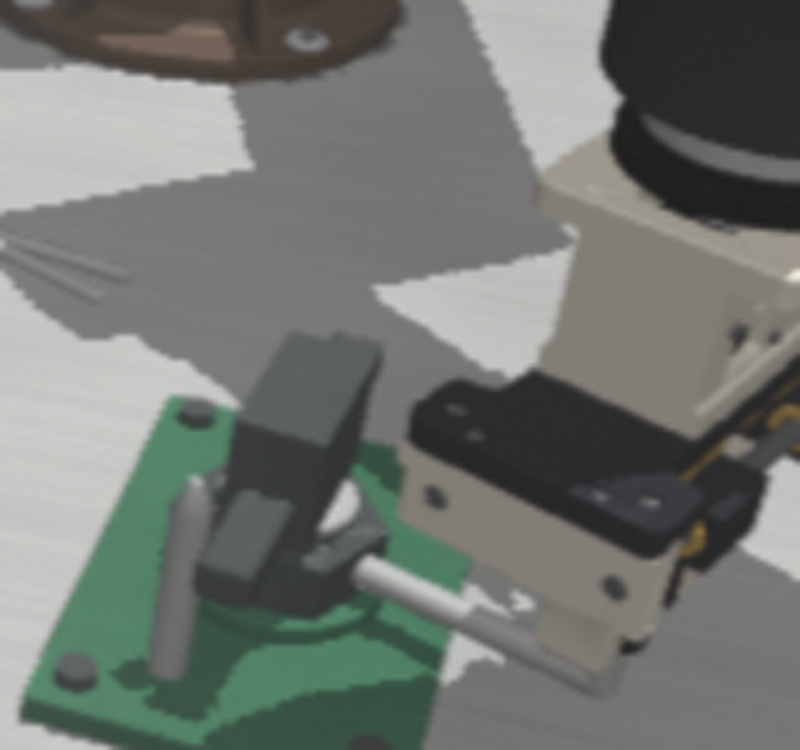

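The key arm now rests against the post at about (195,520) in the crop, and the key still stands. I'll carry on and watch the force for the dead stop.

```bash
python3 -m crank '[{"linear":[0.126,-0.061,0],"rot":[-0.05,-0.03,-0.6],"hand":0.4},{"linear":[0.121,-0.07,0],"rot":[0,0,-0.7],"hand":0.4},{"linear":[0.116,-0.078,0],"rot":[0,0,-0.7],"hand":0.4}]'; python3 lv.py
```

```text
clock: 18.08
tool_pos: [0.6015, 0.2184, 0.062]
orientation: [84.8, 89.9, 137.3]
force: [-3.4, 2.2, -2.5]
opening: 0.0346
t 18.07 p [0.6015 0.2184 0.062 ] ax [-0.002  0.001 -1.   ] jawyaw 142.51 F [-3.4  2.2 -2.5] M [ 0.68  0.88 -0.03] op 0.0346 j [ 37.3  25.5 -15.   -0.2 -49.5 -74.7]
phi 54.08917067155728 r 0.12022003258899296 yaw err(want phi+90) -1.5793838250453973
Ftan cw -4.0516492819115095 Frad -0.17595528014400846
```

```bash
python3 -m crank '[{"linear":[0.11,-0.086,0],"rot":[0,0,-0.7],"hand":0.4},{"linear":[0.104,-0.094,0],"rot":[0,0,-0.7],"hand":0.4}]'; python3 lv.py
```

```text
clock: 18.32
tool_pos: [0.6137, 0.2083, 0.0623]
orientation: [80.9, 89.8, 126.3]
force: [-2.1, 2.5, -2.6]
opening: 0.0351
t 18.32 p [0.6137 0.2083 0.0623] ax [-0.002  0.003 -1.   ] jawyaw 135.41 F [-2.1  2.5 -2.6] M [ 0.77  0.76 -0.02] op 0.0351 j [ 35.8  26.1 -13.9  -0.3 -50.  -80.2]
phi 46.54727154546735 r 0.1202260489815235 yaw err(want phi+90) -1.138926843525212
Ftan cw -3.2546348434749945 Frad 0.32257963178026855
```

```bash
python3 -m crank '[{"linear":[0.101,-0.097,-0.02],"rot":[0,0,-0.7],"hand":0.4},{"linear":[0.094,-0.104,-0.02],"rot":[0,0,-0.75],"hand":0.4}]'; python3 lv.py
```

```text
clock: 18.58
tool_pos: [0.6252, 0.1968, 0.0612]
orientation: [68.9, 89.7, 106.9]
force: [-1.9, 2.0, 1.2]
opening: 0.0349
t 18.57 p [0.6252 0.1968 0.0612] ax [-0.001  0.004 -1.   ] jawyaw 128.08 F [-1.9  2.   1.2] M [0.54 1.03 0.01] op 0.0349 j [ 34.3  26.7 -12.9  -0.3 -50.2 -86. ]
phi 38.82924496184416 r 0.12094526878135138 yaw err(want phi+90) -0.7463554509397454
Ftan cw -2.7475651161944086 Frad -0.23864258806194263
```

```bash
python3 -m crank '[{"linear":[0.086,-0.11,0],"rot":[0,0,-0.7],"hand":0.4},{"linear":[0.078,-0.116,0],"rot":[0,0,-0.75],"hand":0.4}]'; python3 lv.py
```

```text
clock: 18.82
tool_pos: [0.6344, 0.1839, 0.0617]
orientation: [70.9, 89.7, 101.6]
force: [-2.3, 1.7, -1.7]
opening: 0.0349
t 18.82 p [0.6344 0.1839 0.0617] ax [-0.001  0.006 -1.   ] jawyaw 120.73 F [-2.3  1.7 -1.7] M [ 0.73  0.72 -0.02] op 0.0349 j [ 32.9  27.1 -12.2  -0.4 -50.6 -91.9]
phi 31.29142224764001 r 0.12103898999005272 yaw err(want phi+90) -0.5629469786500465
Ftan cw -2.639838738653522 Frad -1.1049370710446813
```

```bash
python3 -m crank '[{"linear":[0.07,-0.121,0],"rot":[-0.06,0,-0.7],"hand":0.4}]'; python3 lv.py
```

```text
clock: 18.95
tool_pos: [0.6384, 0.1769, 0.062]
orientation: [104.9, 89.9, 132.0]
force: [-1.3, 3.1, -2.2]
opening: 0.0352
t 18.95 p [0.6384 0.1769 0.062 ] ax [-0.001  0.001 -1.   ] jawyaw 117.16 F [-1.3  3.1 -2.2] M [1.08 0.92 0.03] op 0.0352 j [ 32.3  27.3 -12.   -0.1 -50.8 -95. ]
phi 27.486433520522038 r 0.12104215938874992 yaw err(want phi+90) -0.32356510436360963
Ftan cw -3.319763265900445 Frad 0.25237257286605996
```

```bash
python3 -m crank '[{"linear":[0.066,-0.123,0],"rot":[0,0,-0.7],"hand":0.4}]'; python3 lv.py
```

```text
clock: 19.08
tool_pos: [0.6407, 0.1718, 0.0617]
orientation: [99.0, 89.7, 122.6]
force: [-15.2, 23.8, 0.4]
opening: 0.0349
t 19.07 p [0.6407 0.1718 0.0617] ax [-0.003  0.005 -1.   ] jawyaw 113.58 F [-15.2  23.8   0.4] M [8.08 5.57 0.04] op 0.0349 j [ 31.6  27.4 -11.7  -0.4 -50.9 -97.8]
phi 24.864830588779785 r 0.1208587485047856 yaw err(want phi+90) -1.2828847130528516
Ftan cw -27.977924019795157 Frad -3.795175320660803
```

```bash
python3 -m crank '[{"linear":[0.059,-0.127,0],"rot":[0,0,-0.7],"hand":0.4}]'; python3 lv.py
```

```text
clock: 19.2
tool_pos: [0.6412, 0.1691, 0.0614]
orientation: [97.2, 89.3, 117.2]
force: [-21.9, 32.6, 5.6]
opening: 0.0349
t 19.2 p [0.6412 0.1691 0.0614] ax [-0.006  0.011 -1.   ] jawyaw 110.02 F [-21.9  32.6   5.6] M [11.56  7.96  0.22] op 0.0349 j [  31.2   27.4  -11.5   -0.9  -51.1 -100.6]
phi 23.595911275399935 r 0.12027615076365478 yaw err(want phi+90) -3.5748827321637293
Ftan cw -38.62435798185011 Frad -6.983651536236896
```

The force jumped from 3 to 28 N and then 38 N, so the dead stop is reached. I'll back off to the middle of the play and lift away.

```bash
python3 -m crank '[{"linear":[-0.035,0.085,0],"rot":[-0.1,-0.06,0.3],"hand":0.4},{"linear":[0,0,0],"rot":[0,0,0],"hand":0.5},{"linear":[0,0,0],"rot":[0,0,0],"hand":0.5}]'; python3 lv.py; python3 - <<'E'
from h import *
snap('scene','s10');crop('s10',360,170,520,320,5,'s10c')
E
```

```text
clock: 19.58
tool_pos: [0.6388, 0.1766, 0.0632]
orientation: [54.6, 89.7, 76.3]
force: [-0.1, 0.1, 0.4]
opening: 0.0431
t 19.57 p [0.6388 0.1766 0.0632] ax [ 0.001  0.004 -1.   ] jawyaw 111.74 F [-0.1  0.1  0.4] M [-0.04  0.01 -0.07] op 0.0431 j [  32.2   27.1  -12.    -0.2  -50.7 -100.3]
phi 27.294796549665648 r 0.12126212809101856 yaw err(want phi+90) -5.556945840680811
Ftan cw -0.11930966163995367 Frad -0.02733045444899636
```

View pics/s10c.png

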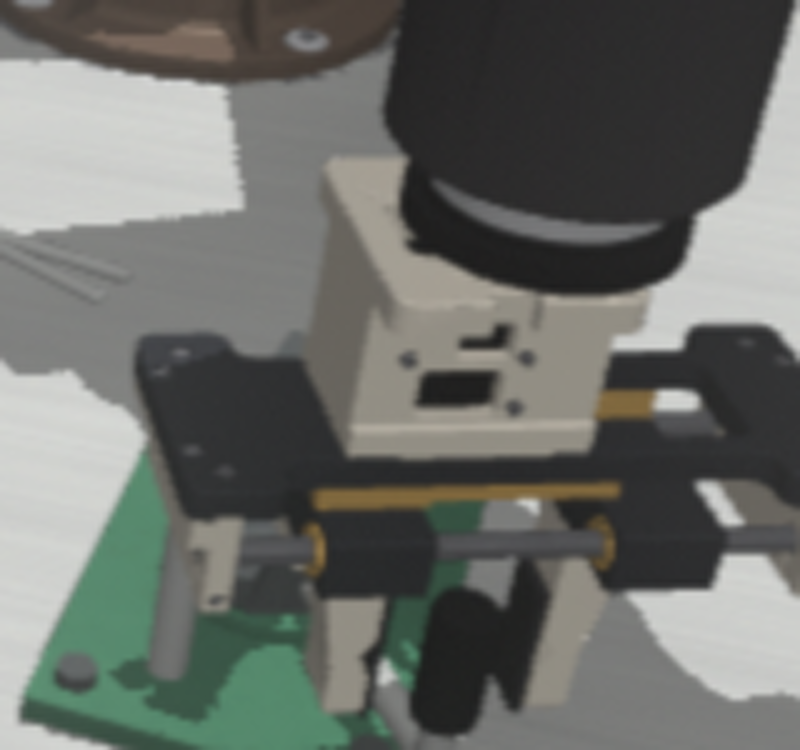

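```bash
python3 -m crank '[{"linear":[0,0,0.2],"rot":[0,0,0],"hand":0.5},{"linear":[0,0,0.3],"rot":[0,0,0],"hand":0.5},{"linear":[0,0,0.4],"rot":[0,0,0],"hand":0.5},{"linear":[0,0,0.5],"rot":[0,0,0],"hand":0.5},{"linear":[0,0,0.5],"rot":[0,0,0],"hand":0.5},{"linear":[0,0,0.3],"rot":[0,0,0],"hand":0.5},{"linear":[-0.2,0.6,0.2],"rot":[0,0,0],"hand":0.5},{"linear":[-0.2,0.7,0.1],"rot":[0,0,0],"hand":0.5},{"linear":[-0.2,0.7,0],"rot":[0,0,0],"hand":0.5},{"linear":[-0.2,0.7,0],"rot":[0,0,0],"hand":0.5},{"linear":[-0.2,0.5,0],"rot":[0,0,0],"hand":0.5},{"linear":[0,0,0],"rot":[0,0,0],"hand":0.5}]'; python3 - <<'E'
from h import *
st();snap('scene','s11');crop('s11',360,220,500,330,5,'s11c');snap('top','t11');crop('t11',120,160,270,310,5,'t11c')
E
```

```text
clock: 21.12
tool_pos: [0.5804, 0.3698, 0.2377]
orientation: [17.0, 88.8, 38.4]
force: [-0.2, 0.0, -0.0]
opening: 0.0439
t 21.12 p [0.5804 0.3698 0.2377] ax [ 0.016  0.012 -1.   ] jawyaw 111.38 F [-0.2  0.  -0. ] M [-0.1   0.04  0.01] op 0.0439 j [  48.8   20.7    2.3    0.2  -70.4 -117.5]
```

View pics/s11c.png

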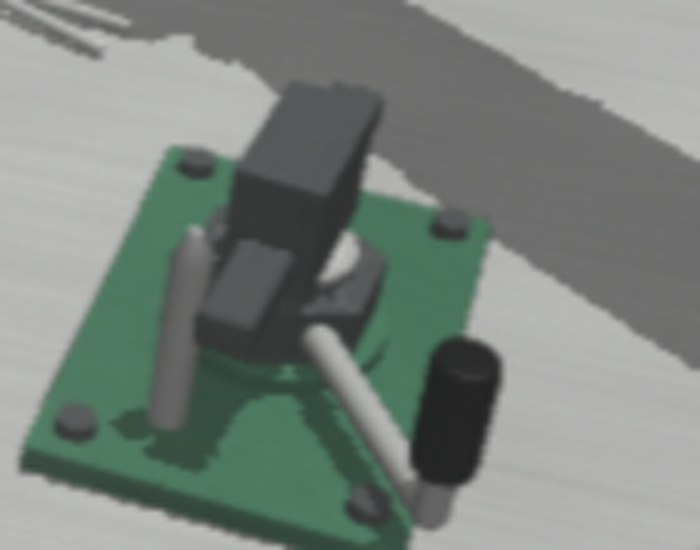

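View pics/t11c.png

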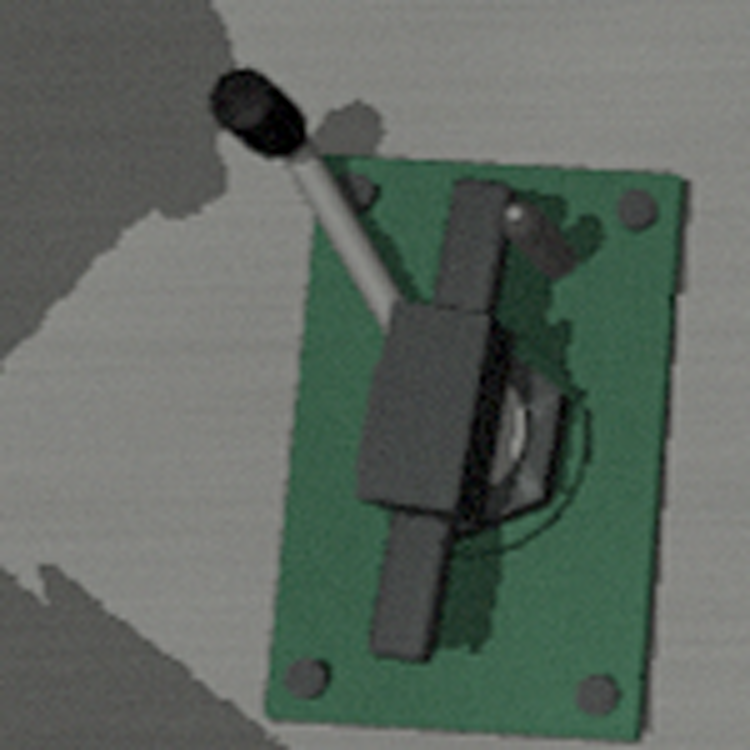

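```bash
python3 - <<'E'
from h import *
t=load('t11');s=load('s11');T=lambda u,v:(120+u/5-.4,160+v/5-.4);S=lambda u,v:(360+u/5-.4,220+v/5-.4)
e1=atz(t,*T(482,183),.074);e2=atz(t,*T(402,658),.074);d=e1-e2;print('key arm len',np.linalg.norm(d),'yaw',np.degrees(np.arctan2(d[1],d[0])),'mid',(e1+e2)/2)
k,e=two(t,T(243,98),s,S(468,360));d=k[:2]-[.531,.121];print('knob',k,e,np.hypot(*d),np.degrees(np.arctan2(d[1],d[0])))
for p in[(T(430,400)),T(430,460),T(450,350)]:print(np.round(dep(t,*p),4))
for p in[(S(300,140)),S(330,130)]:print(np.round(dep(s,*p),4))
c=[atz(t,*T(*q),.096) for q in((400,300),(497,315),(455,515),(360,495))];print(np.mean(c,0))
E
```

```text
key arm len 0.15732836978119613 yaw -8.628159850501884 mid [0.53030015 0.11896278 0.074     ]
knob [0.63374405 0.18220455 0.09199155] 0.000902958710855792 0.1195923827187691 30.78222514512343
[0.5327 0.1179 0.0972]
[0.5137 0.1178 0.0964]
[0.5489 0.1121 0.0959]
[0.537  0.1192 0.0956]
[0.5245 0.1282 0.0939]
[0.53108096 0.11880128 0.096     ]
```

```bash
python3 -c "
from h import *
st();print(ticket.close_job())"
```

```text
t 21.23 p [0.5811 0.368  0.2376] ax [ 0.016  0.012 -1.   ] jawyaw 111.28 F [ 0.9 -0.4  0.3] M [-0.14  0.07  0.  ] op 0.0437 j [  48.7   20.7    2.3    0.2  -70.4 -117.5]
the job is handed in; nothing more can be done
None
```

The big key is on the screw with one arm against the stop post, and the locknut is tight. I handed the job in at 21.2 s with the gripper clear of everything.

- **Key:** I lowered the key over the tongue until it touched the shoulder, then let go. After tightening, its hub top measures about 96 mm, which is the fully seated height. It is centred on the screw to within about 2 mm.
- **Locknut:** I swung the lever about 81° clockwise against roughly 3 N. The push then jumped to 28 N and 38 N with the knob almost still, which I take as the dead stop.
- **Screw:** The key turned about 5° before the post stopped it. The tongue is hidden under the key, so I could not see the screw itself. Its turn, within the 20° of play, is inferred from the key and post.
- **Disagreements:** The two cameras differed by about 3 to 7 mm at the jack, so I averaged them. Knob heights read about 3 mm low, and the key's arms measured 157 mm against the stated 160 mm. None of this affected the result.

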